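# Stroke the empty shuttle slide on the lamp assembly bench

### The job

Before the next lamp goes on, check the shuttle slide whose carriage is empty for sticky spots: take it by its post and run the carriage slowly out to the far stop, the one away from the robot, then slowly all the way back to the near stop, and leave it there. Do not move the other slide's carriage, which has a lamp on it.

Things in the scene. Friction and masses are not known exactly. Their poses are not given: they have to be found in the camera images.
- empty_carriage (a joint): Position of the empty carriage along its rods: 0 m against the near stop, 0.160 m against the far stop, growing away from the robot. It drags evenly at about 3 N and stays where it is left.
- empty_post (a point): Point on the axis of the empty carriage's grip post, 80 mm above the table. Post: upright, round, bare steel, 22 mm across; its top 98 mm, its foot (the carriage's flat top) 52 mm above the table. x points along the rods to the far stop, z up; moves with the carriage. Carriage 110 x 90 mm, post 16 mm from its near edge, midway across; nest ledges 6 mm high lie 40 mm to either side.
- empty_slide: The slide with the empty carriage: aluminium base 320 x 90 mm, two steel rods along x, end blocks 50 mm high as stops. Fixed to the table, left or right of the middle, x axis (towards the far stop) within 0.35 rad of straight away from the robot. Origin: centre of the underside. With the carriage against the near stop the post stands at x = -0.119, y = 0.
- loaded_post (a point): The same point on the like post of the other slide, to be left alone: its carriage carries a black finned lamp housing with a white board, 62 mm square and 43 mm high, behind the post, and its base is shorter, 270 mm. Axes as for empty_post.

How it is judged (in metres and radians):
On the way:
1. the empty carriage is run out to its far stop (value of joint empty_carriage above 0.15 m), for 0.1 s.
At the end, for the whole second after the job is handed in: After having been at the far stop (within 10 mm), the empty carriage rests within 10 mm of the near stop; the loaded carriage stands where it was (within 10 mm) (value of joint empty_carriage below 0.01 m and velocity of joint empty_carriage between -0.01 and 0.01 m/s and distance of loaded_post from where it was at the start of the episode below 0.01 m); the robot touches nothing.
It fails at once if the empty carriage is flung along faster than 0.4 m/s (velocity of joint empty_carriage above 0.4 m/s or velocity of joint empty_carriage below -0.4 m/s).
It fails at once if the loaded carriage is moved by more than 10 mm (distance of loaded_post from where it was at the start of the episode above 0.01 m).
It also fails if it takes over 40 s, if anything falls off the work surface, if the arm or the gripper's body presses on something with over 40 N, if the wrist force passes 120 N, or if a joint passes its speed limit or range.

### The arm

A 6-joint arm with a two-finger parallel gripper is mounted at the origin on the work surface. World frame = base frame: x ahead of the robot, y to its left, z up, the work surface at z = 0. Lengths are in mm, angles in rad, forces in N, time in s.
With the tool pointing down it reaches from about 300 to 1000 mm from the base axis. Payload 5.1 kg.
Tool frame: the origin (TCP) lies at the very end of the fingers, on their centre line; the grasp point (between the pads) lies 19 mm behind it; y points along the fingers, z is the direction in which the jaws open and shut, and the axes are right-handed (so a half turn about y gives the same grasp; the last joint's range is limited). The gripper opens to 95 mm and grips with 3 to 60 N. Pads are 20 mm wide; open, the fingers measure 119 mm over their backs; the gripper's body (75 mm by 180 mm) begins 59 mm behind the grasp point.
Start: joints at [1.231, 0.124, 1.65, -0, 1.367, -0.083], TCP at [165.113, 628.667, 214.656] pointing down, gripper open.
Joint ranges: [-2.61, 2.61], [-1.02, 2.33], [0.03, 2.71], [-1.35, 4.49], [0.32, 2.68], [-2.91, 2.91]. Speed limits (rad/s): [2.57, 2.57, 3.14, 3.14, 3.14, 3.14].

### API

Orientations are given as a unit quaternion [x, y, z, w].
In Python, from station import r, move_gripper, capture, ticket gives the robot as it stands. Calls block until the motion is done:
- r.move_ptp(position, orientation): joint-space move of the TCP to a pose.
- r.move_l(position, v=150, orientation=None, stop_force=None): straight line of the TCP; orientation=None keeps the orientation; v is the mean speed in mm/s. With stop_force (N) it stops when the force on the tool has changed by that much, and returns True; else False.
- r.movej(angles): joint-space move.
- move_gripper(opening): finger opening in mm; the grip force is fixed at half the most; returns when the fingers have stopped.
- r.sleep(seconds).
- r.ik(position, orientation): joint angles nearest the present ones, or None.
- r.state(): the state.
- capture(name): name is "scene" or "top" or "wrist"; returns a dict with "color" (384x512x3 uint8, red, green, blue), "depth" (384x512 float32, mm along the optical axis (not along the pixel's ray), 0 where there is no reading), "camera_matrix" (3x3 intrinsics, pixels), "world_to_cam" (4x4, takes a point from world to camera coordinates). Camera axes: x right, y down, z forward; pixel columns grow to the right and rows downward; lengths in mm; the calibration is good to about 2 mm. The wrist camera is an equidistant fisheye: a pixel r from the principal point sees the ray r / f radians off the axis. A picture is of the moment at which its call begins.
A pose or a line that the arm cannot do raises r.IKError and nothing moves.
- ticket.finish_job(): hands the job in, once; it reports no verdict.
The state is a dict: "time": time; "q": joint angles; "qd": joint speeds; "joint_torque": joint torques, N m; "tcp_pos": TCP position; "ee_rot": TCP orientation; "ft_force": force on the tool from outside, world axes, zero at the start; "ft_torque": the same for the moment, N m; "gripper_width": finger opening in mm.
Only numpy, scipy, OpenCV 4.12 (cv2) and the standard library are available. Lean on these libraries where they do the work, as an engineer would, in place of code of your own. Each camera call takes 0.05 s, during which the arm holds its last target. There are 200 camera calls.

## Working session

There is one attempt and no reset: what is moved stays moved. The work goes in short steps, each a Python script; the robot and the scene stay as the last script left them, time stands still between calls to the robot, and variables do not carry over. Pictures are saved under pics/ and viewed, about 8 in all and at most 12, crops included, and the job is handed in when it is done.

```bash
mkdir -p pics; ls; python3 - <<'E'
from station import r,capture
import cv2,numpy as np
for n in("scene","top"):
    c=capture(n);np.savez(f"pics/{n}.npz",**c);cv2.imwrite(f"pics/{n}1.png",c["color"][:,:,::-1])
s=r.state();print(s["time"],s["tcp_pos"],s["ee_rot"],s["gripper_width"])
E
```

```text
pics
0.1 [164.92602308 628.12653962 213.49588865] [ 0.70194904 -0.09066699  0.09039597 -0.70062516] 95.21009288459956
```

View pics/top1.png

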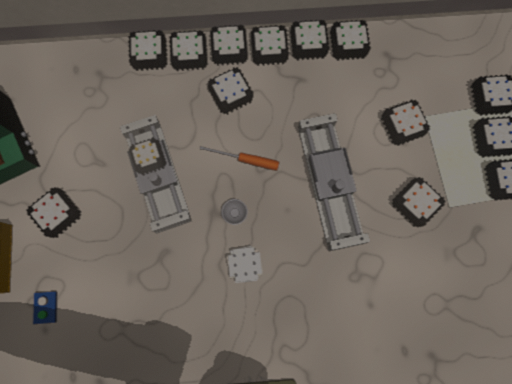

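View pics/scene1.png

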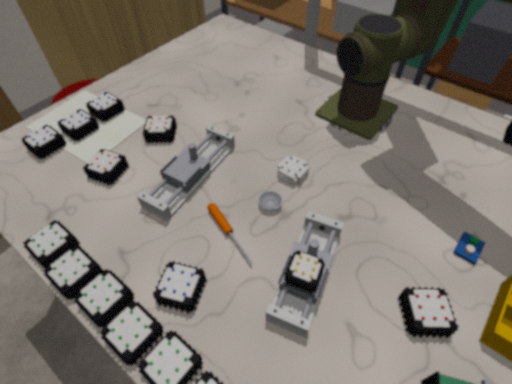

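Top view: the empty slide is on the right, with its far block at about (318,122), near block (350,242) and post (337,185). The loaded slide is on the left at x≈155. Next I measure with depth and rays.

```bash
cat > h.py <<'E'
import numpy as np
def ray(c,uv,z):
    K,T=c["camera_matrix"],c["world_to_cam"];R,t=T[:3,:3],T[:3,3]
    o=-R.T@t;d=R.T@np.linalg.inv(K)@np.array([*uv,1.]);return o+d*(z-o[2])/d[2]
def cloud(c):
    K,T=c["camera_matrix"],c["world_to_cam"];R,t=T[:3,:3],T[:3,3]
    v,u=np.indices(c["depth"].shape);p=np.stack([u,v,np.ones_like(u)],-1)@np.linalg.inv(K).T*c["depth"][...,None]
    return (p-t)@R
E
python3 - <<'E'
import numpy as np,cv2
from h import *
c=np.load("pics/top.npz");P=cloud(c)
print("table z",np.median(P[280:300,300:340,2]))
for n,(x0,x1) in dict(empty=(290,375),loaded=(115,200)).items():
    S=P[100:260,x0:x1]
    m=((S[...,2]>8)&(S[...,2]<130)).astype(np.uint8)
    k,l,st,ce=cv2.connectedComponentsWithStats(m);i=1+st[1:,4].argmax()
    Q=S[l==i]
    rc=cv2.minAreaRect(Q[:,:2].astype(np.float32));print(n,rc,Q[:,2].max())
    if n=="empty":
        H=Q[Q[:,2]>75];print("post",len(H),H.mean(0),np.median(H[:,2]))
    e=Q[(Q[:,2]>43)&(Q[:,2]<56)]
    print("near/far x",e[:,0].min(),e[:,0].max())
    np.set_printoptions(precision=0,suppress=True)
c0=c["color"][100:260,290:375,::-1];cv2.imwrite("pics/crop.png",cv2.resize(c0,None,fx=3.7,fy=3.7,interpolation=cv2.INTER_CUBIC))
E
```

```text
table z -0.6004916664223292
empty ((545.3479614257812, -231.89297485351562), (320.8364562988281, 91.14517974853516), 7.884819030761719) 101.63517852433473
post 93 [ 519.90696249 -233.74125572   94.03024372] 96.69220547302953
near/far x 381.41871039796564 708.4371973429188
loaded ((595.689208984375, 190.71484375), (270.91400146484375, 90.48271942138672), 15.280899047851562) 101.80971058284558
near/far x 455.4249433824022 737.1804347336914
```

View pics/crop.png

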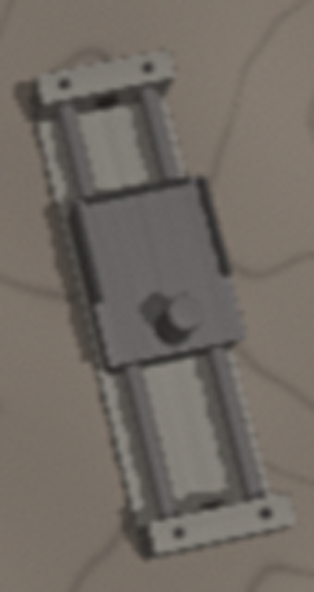

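```bash
python3 - <<'E'
import numpy as np
from h import *
np.set_printoptions(precision=1,suppress=True)
c=np.load("pics/top.npz");P=cloud(c)
f=lambda u,v,z:ray(c,(290+u/3.7-.5,100+v/3.7-.5),z)
a=f(222,525,50);b=f(107,80,50);p=f(185,312,98)
print(a,b,p,np.degrees(np.arctan2((b-a)[1],(b-a)[0])),np.linalg.norm(b-a))
print(P[184,340],P[100+525//4+10,290+60],np.linalg.inv(c["world_to_cam"])[:,3])
E
```

```text
[ 395.7 -251.5   50. ] [ 691.1 -211.4   50. ] [ 521.6 -233.9   98. ] 7.728142591974544 298.10595058428925
[ 520.9 -234.8   99.2] [ 396.5 -252.6   50.6] [ 303.6  -15.5 1107.1    1. ]
```

Base comes out at 320.8 × 91 mm, post top at z≈98, and the post lies on the axis. That gives a joint position of about 94 mm and an axis angle of 7.8°. I'll go above the post and take a close look.

```bash
cat >> h.py <<'E'
from scipy.spatial.transform import Rotation as Ro
A=np.radians(7.8);ax=np.array([np.cos(A),np.sin(A),0]);C=np.array([545.3,-231.9,0])
def quat(s):
    y=np.array([0,0,-1.]);z=s*ax;return Ro.from_matrix(np.c_[np.cross(y,z),y,z]).as_quat()
E
python3 - <<'E'
from station import r,capture
from h import *
import cv2
p=np.array([521,-234.5,200]);b=None
for s in(1,-1):
    q=r.ik(p,quat(s));print(s,q)
    if q is not None:
        d=np.abs(np.array(q)-r.state()["q"])[5]
        if b is None or d<b[0]: b=(d,s)
print(b);r.move_ptp(p,quat(b[1]))
s=r.state();print(s["time"],s["tcp_pos"],s["ft_force"])
c=capture("wrist");np.savez("pics/w.npz",**c);cv2.imwrite("pics/w1.png",c["color"][:,:,::-1])
W=c["world_to_cam"];f=c["camera_matrix"]
for X in([521,-234.5,98],[*(C-160*ax)[:2],50]):
    v=W[:3,:3]@X+W[:3,3];n=np.hypot(*v[:2]);t=np.arctan2(n,v[2]);print(X,f[0,2]+f[0,0]*t*v[0]/n,f[1,2]+f[1,1]*t*v[1]/n)
E
```

```text
1 [-5.16886166e-01 -3.94409048e-02  1.84368831e+00 -4.44089210e-16
  1.33734525e+00 -6.53021847e-01]
-1 [-5.16886166e-01 -3.94409048e-02  1.84368831e+00 -4.44089210e-16
  1.33734525e+00  2.48857081e+00]
(np.float64(0.5703983211386405), 1)
3.3667 [ 521.27707472 -233.91613412  200.00144608] [-0.13007315 -0.00514352  0.15228551]
[521, -234.5, 98] 260.25444460218154 189.63318171455686
[np.float64(386.780345524569), np.float64(-253.6144915894887), 50] 143.989658973556 179.30367372632887
```

View pics/w1.png

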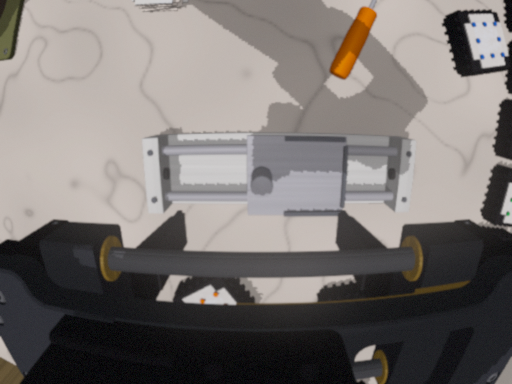

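The wrist view shows the slide level in the image with the post near (262,179). I predicted row 190, so I'm zooming in to check the lateral offset.

```bash
python3 - <<'E'
from h import *
import cv2
np.set_printoptions(precision=1,suppress=True)
c=np.load("pics/w.npz");K,W=c["camera_matrix"],c["world_to_cam"];R,t=W[:3,:3],W[:3,3]
print(K,W,-R.T@t)
def wr(u,v,z):
    d=np.array([(u-K[0,2])/K[0,0],(v-K[1,2])/K[1,1]]);th=np.hypot(*d);d=R.T@np.array([*(d/th*np.tan(th)),1.]);o=-R.T@t
    return o+d*(z-o[2])/d[2]
for u,v in((262,174),(262,179),(262,184),(262,190),(144,174),(152,174),(300,150)):
    D=c["depth"][v,u];d=np.array([(u-K[0,2])/K[0,0],(v-K[1,2])/K[1,1]]);th=np.hypot(*d);X=np.array([*(d/th*np.tan(th)),1.])*D
    print(u,v,D,R.T@(X-t))
cv2.imwrite("pics/w2.png",cv2.resize(c["color"][115:230,130:425,::-1],None,fx=2.7,fy=2.7,interpolation=cv2.INTER_CUBIC))
E
```

```text
[[297.3   0.  260.9]
 [  0.  297.3 187.1]
 [  0.    0.    1. ]] [[   1.     0.1    0.  -484.8]
 [   0.1   -1.     0.3 -315.9]
 [   0.    -0.2   -1.   299.8]
 [   0.     0.     0.     1. ]] [ 511.4 -161.8  370.1]
262 174 286.30472 [ 520.8 -221.    89.8]
262 179 279.08936 [ 521.2 -224.    98.1]
262 184 279.1986 [ 521.8 -228.5   99.2]
262 190 280.7998 [ 522.6 -234.4   99. ]
144 174 377.63525 [ 367.1 -260.6    0.1]
152 174 325.93076 [ 396.9 -245.8   50.8]
300 150 318.14236 [ 559.2 -196.9   52.1]
```

View pics/w2.png

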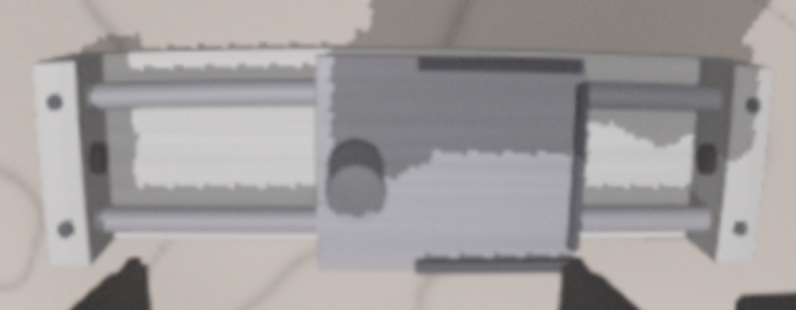

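```bash
python3 - <<'E'
from h import *
np.set_printoptions(precision=1,suppress=True)
c=np.load("pics/w.npz");K,W=c["camera_matrix"],c["world_to_cam"];R,t=W[:3,:3],W[:3,3]
v,u=np.indices((384,512));d=np.stack([(u-K[0,2])/K[0,0],(v-K[1,2])/K[1,1]],-1);th=np.linalg.norm(d,axis=-1,keepdims=True)+1e-9
X=np.concatenate([d/th*np.tan(th),np.ones_like(th)],-1)*c["depth"][...,None];P=(X-t)@R
S=P[115:205,140:420].reshape(-1,3)
H=S[(S[:,2]>94)&(S[:,2]<104)&(np.abs(S[:,0]-521)<40)&(np.abs(S[:,1]+234)<40)]
print(len(H),H.mean(0),H.min(0),H.max(0))
E=S[np.abs(S[:,2]-50.3)<2];l=(E-C)@ax;w=(E-C)@[-ax[1],ax[0],0]
for m in (l<-140,l>140):print(m.sum(),l[m].min(),l[m].max(),w[m].min(),w[m].max())
E
```

```text
397 [ 521.  -231.2   97.9] [ 510.7 -241.9   94. ] [ 531.7 -221.2  100.6]
998 -159.7763977177337 -140.01522571728077 -30.437620223072784 48.827500009661954
892 140.0319595063691 160.48053881075856 -30.863175766450976 48.98603545175406
```

Wrist puts the post at (521.0, −231.2) and top at (521, −234.3). Taking y = −233 is well within the 20 mm pads. Next: grip and run out to the far stop.

```bash
python3 - <<'E'
from station import r,capture,move_gripper
from h import *
import cv2
np.set_printoptions(precision=1,suppress=True)
p=np.array([521,-233,0]);
def st(n):
    s=r.state();print(n,s["time"],s["tcp_pos"],s["ft_force"],round(s["gripper_width"],1),"along",(s["tcp_pos"]-C)@ax)
print(r.move_l([521,-233,66],v=80,stop_force=12));st("down")
move_gripper(15);st("grip")
w=r.state()["gripper_width"]
if 19<w<25:
    p=np.array(r.state()["tcp_pos"]);p[2]=66
    print(r.move_l(p+(49-(p-C)@ax)*ax,v=30,stop_force=15));st("far")
    r.sleep(.3);st("far2")
c=capture("top");cv2.imwrite("pics/t2.png",cv2.resize(c["color"][90:260,100:390,::-1],None,fx=2.5,fy=2.5))
E
```

```text
False
down 5.2417 [ 521.4 -233.2   66.6] [ 1.1 -0.1 -0.4] 95.4 along -23.874975833211423
grip 6.3833 [ 521.1 -233.    66. ] [ 0.6  0.4 -0.5] 21.6 along -24.11242294687058
True
far 8.3417 [ 585.4 -224.    66. ] [-2.5 -0.5  4.5] 21.8 along 40.796218810189956
far2 8.6417 [ 585.4 -224.1   66. ] [ 4.1 -0.7  4.2] 21.5 along 40.808583915847365
```

View pics/t2.png

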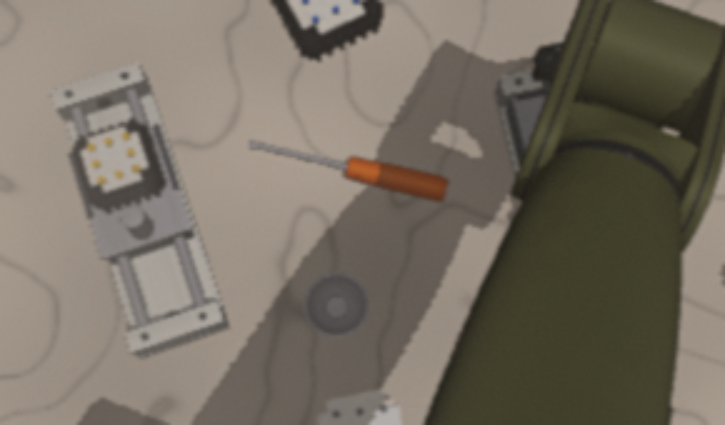

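It stopped by force at 40.8 mm along the axis, against 41 predicted for the far stop. The loaded slide hasn't moved. Now back.

```bash
python3 - <<'E'
from station import r,capture,move_gripper
from h import *
import cv2
np.set_printoptions(precision=1,suppress=True)
def st(n):
    s=r.state();print(n,s["time"],s["tcp_pos"],s["ft_force"],round(s["gripper_width"],1),"along",(s["tcp_pos"]-C)@ax)
p=np.array(r.state()["tcp_pos"]);p[2]=66
print(r.move_l(p+(-127-(p-C)@ax)*ax,v=32,stop_force=18));st("near")
r.sleep(.3);st("near2")
c=capture("wrist");cv2.imwrite("pics/w3.png",c["color"][:,:,::-1])
E
```

```text
True
near 13.175 [ 427. -246.   66.] [0.7 0.4 1.8] 21.3 along -119.08591234475463
near2 13.475 [ 427.2 -246.    66. ] [-2.8  5.2 -1.7] 21.5 along -118.88248006436058
```

View pics/w3.png

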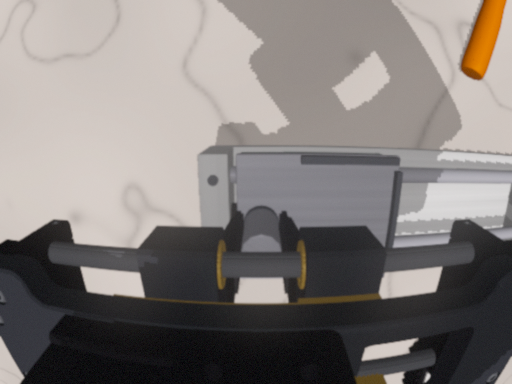

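The carriage is against the near block, its left edge touching it at column 235, with the post between the fingers at (262,230). Release, lift and check.

```bash
python3 - <<'E'
from station import r,capture,move_gripper
from h import *
import cv2
np.set_printoptions(precision=1,suppress=True)
move_gripper(90)
p=np.array(r.state()["tcp_pos"]);p[2]=230
r.move_l(p,v=100);q=list(r.state()["q"]);q[0]-=.6;r.movej(q)
r.sleep(.3);s=r.state();print(s["time"],s["tcp_pos"],s["ft_force"],s["gripper_width"])
c=capture("top");P=cloud(c);c0=np.load("pics/top.npz");P0=cloud(c0)
def post(P,x0,x1,lx):
    S=P[100:260,x0:x1].reshape(-1,3);H=S[(S[:,2]>93)&(S[:,2]<103)&lx(S)];return len(H),H.mean(0)
n,e=post(P,290,375,lambda S:np.abs(S[:,1]+240)<40);print("empty",n,e,"joint",(e-C)@ax+119)
u0,u1=125,190
a,b=P[125:225,u0:u1,2],P0[125:225,u0:u1,2];print("loaded depth change >10mm px",(np.abs(a-b)>10).sum(),"colour diff mean",np.abs(c["color"][125:225,u0:u1].astype(int)-c0["color"][125:225,u0:u1]).mean())
cv2.imwrite("pics/t3.png",cv2.resize(c["color"][90:260,100:390,::-1],None,fx=2.5,fy=2.5))
E
```

```text
17.925 [ 215.2 -446.8  229.2] [-0.2 -0.6  0.5] 90.26459711717786
empty 74 [ 427.4 -247.9   97.7] joint 0.02064038422969361
loaded depth change >10mm px 58 colour diff mean 8.626051282051282
```

View pics/t3.png

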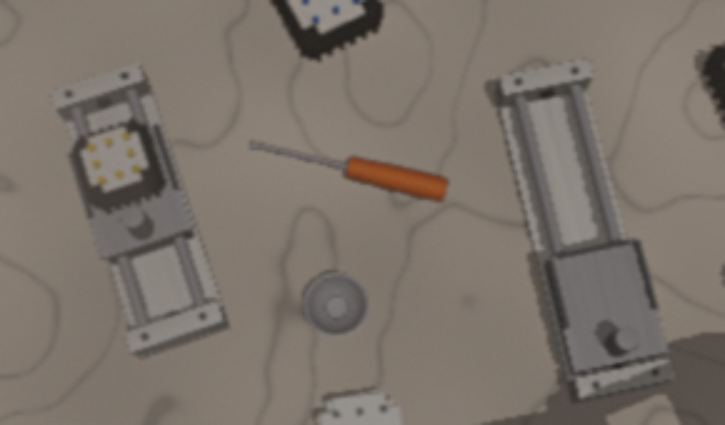

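The empty carriage sits at the near stop, the arm is clear, and the loaded slide looks the same as before.

```bash
python3 -c "
from station import ticket
print(ticket.finish_job())"
```

```text
the job is handed in; nothing more can be done
None
```

I ran the empty (right-hand) carriage by its post out to the far stop and back to the near stop, at about 30 mm/s. I then released it, moved the arm clear and handed the job in at about 18 s.

- **Far stop:** the move stopped on contact force with the post at 40.8 mm along the slide, against 41 mm expected.
- **Near stop:** the return stopped at −119.1 mm, against −119 mm expected. After release, the top camera put the carriage at about 0 mm.
- **Sticky spots:** neither run stopped early. The stop thresholds were 15 N out and 18 N back, and I did not log force along the way, so a weaker sticky spot would not have shown.
- **Loaded slide:** it looks unmoved in the pictures. The depth comparison with the first picture was not entirely clean: 58 of 6,500 pixels changed by more than 10 mm. I took that as edge noise and did not measure its post position.
- **Camera disagreement:** the wrist and top cameras differed by about 3 mm on the post's sideways position. I used a value between them, and the grip closed on the post at 21.6 mm (nominal 22 mm).

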